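# Trace the wavy edge of a hanger plate with the roller stylus

### The arm

A 7-joint arm with a two-finger parallel gripper is mounted at the origin on the work surface. World frame = base frame: x ahead of the robot, y to its left, z up, the work surface at z = 0. Lengths are in m, angles in rad, forces in N, time in s.
With the tool pointing down it reaches from about 0.4 to 0.85 m from the base axis. Payload 10.4 kg.
Tool frame: the origin (TCP) lies between the finger pads; the fingertips stand ahead of it and the grasp point (between the pads) lies 3 mm ahead of it (r.tips_ahead is the z of the fingertips in the tool frame, in m); z points along the fingers, y is the line along which they close (so a half turn about z gives the same grasp; the last joint's range is limited). The gripper opens to 87 mm and grips with 3 to 60 N. Pads are 19 mm wide; open, the fingers measure 117 mm over their backs; the gripper's body (75 mm by 190 mm) begins 51 mm behind the grasp point.
Start: joints at [1.137, 0.332, -0.065, 1.46, 0.022, 1.35, -0.088], TCP at [0.25, -0.573, 0.245] pointing down, gripper open.
Joint ranges: [-2.6, 2.6], [-0.5, 2.12], [-1.47, 1.34], [0.16, 2.42], [-1.27, 4.41], [0.06, 2.06], [-2.6, 2.6]. Speed limits (rad/s): [2.22, 2.22, 2.79, 2.79, 3.14, 3.14, 3.14].

### API

Orientations are given as a unit quaternion [x, y, z, w].
In Python, from bench import telemetry, camera, get_calibration, r gives the robot as it stands.
- The arm moves only by the tool drive_tool, never from a script. Its argument "series" is one flat list of numbers, 7 for each row, row after row: the turn, a rotation vector about the tool's x, y, z in units of 5 degrees (1.0 is 5 degrees), then the shift along the tool's x, y, z in units of 40 mm (1.0 is 40 mm), then the opening, from -1 (shut) to 1 (fully open). A call has 1 to 10 rows; each row is the pose to reach, as a shift and turn from the pose commanded when the call began, along the tool's axes at that moment; what a row does not reach only later rows make up. A row lasts 1/12 s, in which the tool goes at most 41.7 mm and 7.16 degrees, less where a joint would pass 70% of its speed; a pose out of reach is approached as far as the arm can. A call with a gripper value outside its range is refused whole. The fingers move at their own pace and stop on an object; "grip_force" is the grip in N (left out, the last holds). Time passes only in rows, so rows that repeat a pose let the fingers close. It gives the time, the measured TCP pose, the force, the opening and the grip force at its end, in the units of the state.
- telemetry.read_state(): the state, without advancing time (a new reading comes with each control period).
- camera(name): name is "scene" or "top" or "wrist"; returns the picture (400x640x3 uint8, red, green, blue); there is no depth.
- get_calibration(name): a dict with "fovy" (degrees; the focal length in pixels is half the picture's height over the tangent of half this angle, whatever the lens; pixels are square), "cx", "cy" (the principal point, pixels), "xyz" and "rotation" of the camera in the world. Camera axes: x right, y up, looking along -z (the intrinsics and any distortion apply to the point x, -y, -z); pixel columns grow to the right and rows downward; lengths in m; the calibration is good to about 2 mm. A picture is of the moment at which its call begins: read the wrist's pose just before it. get_calibration takes no time and is no camera call; for the wrist camera it gives the pose at the moment of the call.
- r.close_job(): hands the job in; it is judged then, once.
The state is a dict: "time": time; "joint_positions": joint angles; "joint_vel": joint speeds; "joint_torque": joint torques, N m; "ee_pos": TCP position; "eef_rot": TCP orientation; "ft_force": force on the tool from outside, world axes, zero at the start; "torque": the same for the moment, N m; "width": finger opening in m; "grip_force": force on a finger pad.
Only numpy, scipy, OpenCV 4.12 (cv2) and the standard library are available. Lean on these libraries where they do the work, as an engineer would, in place of code of your own. Each camera call takes 0.05 s, during which the arm holds its last target. There are 200 camera calls.

### The job

Take the yellow-handled tracer stylus out of its blue stand and run its roller along the whole wavy edge of the orange hanger plate, from before the green mark to past the red mark: set it against the straight edge outside the green mark, keep it pressed lightly (about 5 N, no more than about 10 N) without a break through both hollows and over the crest between them, and take it off only beyond the red mark. Then put the stylus back fully down and upright in its stand, let it go, and leave the other things where they are.

Things in the scene. Friction and masses are not known exactly. Their poses are not given: they have to be found in the camera images.
- stylus_grip (a point): Centre of the tracer stylus's handle: an upright square yellow bar 24 x 24 mm, 60 mm tall. x and y are square to its flat sides, z points up the stylus. Below the handle: a flange 36 mm across, 6 mm thick (its underside 36 mm below this point), a 10 mm shank and a roller. 150 g. It starts standing in the blue stand, flange on the stand's top.
- stylus_roller (a point): Centre of the stylus's steel roller: 16 mm diameter, 20 mm tall, spinning freely about the stylus's axis; 71 mm below the handle's centre on the same axis. The roller's lower end is 10 mm farther down.
- stylus: The whole stylus; its origin is on its axis at the underside of the flange, 36 mm below the handle's centre, z up along it.
- stand: Blue block 74 x 74 mm, 55 mm high, fixed to the bench, with a round 25 mm hole through its middle in which roller and shank hang loosely. Origin: centre of its underside, z up. With the stylus seated the handle's centre is 91 mm above this origin. It may stand at either side of the fixture.
- fixture: Fixed dark steel base 170 x 310 x 15 mm under the orange hanger plate (12 mm thick, top 42 and underside 30 mm above the bench). Origin: centre of the base's underside; x points to the wavy edge (the side away from the robot), y along that edge, z up. The edge nominally lies at x = 45 mm, from y = -125 to 125 mm. The base is free in front of the edge, up to x = 85 mm.
- crest (a point): Nominal crest between the two hollows (fixture x 45, y 0, z 36 mm), axes as the fixture's. Nominal edge in fixture mm: x = 45 - A*(1 - cos(2*pi*y/80)); A = 10 for y 0 to 80 (20 deep at y 40), A = 6.5 for y -80 to 0 (13 deep at y -40), A = 0 beyond. The real plate is clamped up to 9 mm off along x and skewed up to 0.08 rad about the origin, unmeasured: find it by touch.
- green_mark (a point): Green line 8 mm wide across the base in front of the edge, the start: fixture y = +88 mm, x 50 to 84 mm, flush on the base's top (16 mm above the bench). Outside it the edge is straight, up to y = 125 mm.
- red_mark (a point): Red line like it, the end: fixture y = -88 mm. Outside it the edge is straight, up to y = -125 mm.
- plate (a joint): How far the orange plate has been pushed back (m) from rest, along the fixture's -x (to within its skew): it floats on a sprung slide, 1.5 N per mm, 12 mm of travel, 0 when untouched. 5 N along -x reads 0.0033, 10 N reads 0.0067.
- carton: Bystander: small open cardboard box 100 x 90 mm, 60 mm high, fixed to the bench, at the opposite side from the stand. Origin: centre of its underside.
- tape: Bystander: loose roll of paper tape lying flat, 90 mm across, 24 mm high. Origin: centre of its underside.
- tin: Bystander: loose tin, 68 mm across, 75 mm tall, standing. Origin: centre of its underside.
- wrench: Bystander: loose wrench lying on the bench along its x axis. Origin: middle of its underside.

How it is judged:
On the way, in this order (a step that is already met when the one before it is completed fails the run):
1. the roller presses on the straight edge outside the green mark (z of stylus_roller in the frame of fixture below 0.05 m and x of stylus_roller in the frame of fixture above 0 m and value of joint plate above 0.0007 m and contact force between stylus and fixture above 0.3 N and y of stylus_roller in the frame of fixture between 0.088 and 0.13 m), for 0.05 s.
2. the roller presses in the bottom of the first (deep) hollow (z of stylus_roller in the frame of fixture below 0.05 m and x of stylus_roller in the frame of fixture above 0 m and value of joint plate above 0.0007 m and contact force between stylus and fixture above 0.3 N and y of stylus_roller in the frame of fixture between 0.03 and 0.05 m), for 0.05 s.
3. the roller presses on the crest between the hollows (z of stylus_roller in the frame of fixture below 0.05 m and x of stylus_roller in the frame of fixture above 0 m and value of joint plate above 0.0007 m and contact force between stylus and fixture above 0.3 N and y of stylus_roller in the frame of fixture between -0.01 and 0.01 m), for 0.05 s.
4. the roller presses in the bottom of the second hollow (z of stylus_roller in the frame of fixture below 0.05 m and x of stylus_roller in the frame of fixture above 0 m and value of joint plate above 0.0007 m and contact force between stylus and fixture above 0.3 N and y of stylus_roller in the frame of fixture between -0.05 and -0.03 m), for 0.05 s.
5. the roller presses on the straight edge past the red mark (z of stylus_roller in the frame of fixture below 0.05 m and x of stylus_roller in the frame of fixture above 0 m and value of joint plate above 0.0007 m and contact force between stylus and fixture above 0.3 N and y of stylus_roller in the frame of fixture between -0.13 and -0.088 m), for 0.05 s.
At the end, for the whole second after the job is handed in: Stylus released at rest in its stand: handle centre within 7 mm of the stand axis, 85 to 94 mm above its foot (flange down), upright within 0.08 rad; orange plate sprung back (under 1 mm); tape, tin and wrench within 20 mm of their starts, tin upright (horizontal distance between stylus_grip and stand below 0.007 m and z of stylus_grip in the frame of stand between 0.085 and 0.094 m and angle between stylus_grip's own z axis and vertical below 0.08 rad and linear speed of stylus below 0.02 m/s and value of joint plate below 0.001 m and distance of each of tape, tin, wrench from where it was at the start of the episode below 0.02 m and angle between tin's own z axis and vertical below 0.2 rad); the robot touches nothing.
It fails at once if the roller, lowered beside the edge and between the green and red marks, loses contact (plate pushed back less than 0.4 mm) (z of stylus_roller in the frame of fixture below 0.05 m and x of stylus_roller in the frame of fixture between -0.02 and 0.12 m and y of stylus_roller in the frame of fixture between -0.085 and 0.085 m and value of joint plate below 0.0004 m).
It fails at once if the plate is pushed back more than 7 mm (over 10.5 N) (value of joint plate above 0.007 m).
It fails at once if the stylus bears on the plate or fixture with more than 25 N (contact force between stylus and fixture above 25 N).
It fails at once if the gripper or arm pushes on the fixture or its plate (contact force between any of the fingers, the arm and fixture above 2 N).
It fails at once if a bystander is knocked away or over (distance of any of tape, tin, wrench from where it was at the start of the episode above 0.02 m or angle between tin's own z axis and vertical above 0.4 rad).
It also fails if it takes over 64 s, if anything falls off the work surface, if the arm or the gripper's body presses on something with over 40 N, if the wrist force passes 120 N, or if a joint passes its speed limit or range.

## Working session

There is one attempt and no reset: what is moved stays moved. The work goes in short steps, Python scripts to look and compute and a tool call to move; the robot and the scene stay as the last step left them, time stands still between calls to the robot, and variables do not carry over. Pictures are saved under pics/ and viewed, at most 10 in all, crops included, and the job is handed in when it is done.

Besides the shell and the picture viewer there is one more tool, called after "Emit:" by a JSON object that holds its "api" and its "payload", one argument or row to a line. drive_tool: Moves the arm, as the interface text tells. Its arguments: {"type":"object","properties":{"series":{"type":"array"},"grip_force":{"type":"number"}},"required":["series"]}

```bash
ls; mkdir -p pics; python3 - <<'E'
from bench import telemetry, camera, get_calibration, r
import cv2
for n in("scene","top"):
    cv2.imwrite(f"pics/{n}0.png",camera(n)[...,::-1]); print(n,get_calibration(n))
s=telemetry.read_state();print(s,r.tips_ahead)
E
```

```text
pics
scene {'fovy': 49.227020096645504, 'cx': 317.3132717408626, 'cy': 195.62836273051332, 'xyz': array([1.54533644, 0.0505266 , 0.76747568]), 'rotation': array([0.30641721, 0.3262433 , 0.65630197, 0.60740557])}
top {'fovy': 51.70370844240124, 'cx': 314.205873167291, 'cy': 201.65359251670992, 'xyz': array([0.43805532, 0.01483175, 1.21789154]), 'rotation': array([ 0.05891526, -0.0578898 , -0.69408688,  0.71513717])}
{'time': 0.1, 'joint_positions': array([ 1.13741322,  0.33280689, -0.0646839 ,  1.46086257,  0.02159493,
        1.34991542, -0.08849576]), 'joint_vel': array([ 1.36332101e-03, -1.03193992e-03,  3.09967479e-04, -1.57271821e-03,
        5.80751178e-04,  3.34981003e-04,  5.14986975e-05]), 'joint_torque': array([ 1.64858458e-03, -6.24547577e+01,  2.49470113e-02, -3.90716171e+01,
       -6.14047539e-02,  3.65363248e-02,  1.69072530e-05]), 'ee_pos': array([ 0.2494392 , -0.57271011,  0.24383206]), 'eef_rot': array([ 9.78980259e-01,  2.03953996e-01, -1.61464348e-04, -6.28141618e-04]), 'ft_force': array([ 0.41990848, -0.0190158 , -0.20862273]), 'torque': array([0.05522586, 0.01467477, 0.00221849]), 'grip_force': 0.0, 'width': 0.08676633860419555} 0.022
```

View pics/top0.png

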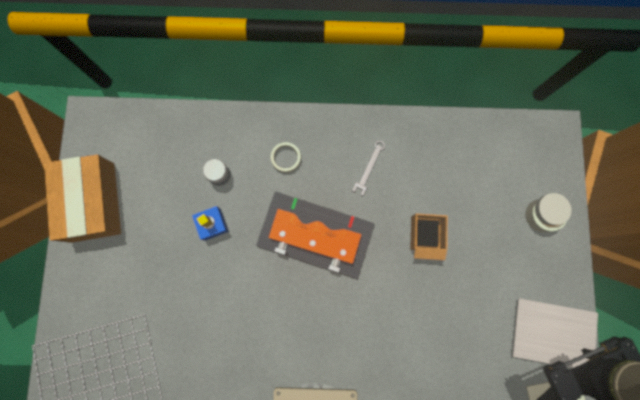

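View pics/scene0.png

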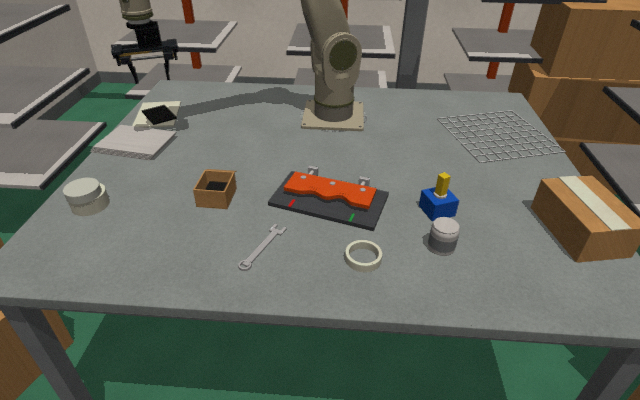

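```bash
cat > h.py <<'E'
import numpy as np, cv2
from scipy.spatial.transform import Rotation as R
from bench import telemetry, camera, get_calibration, r
def rays(c,uv):
    uv=np.atleast_2d(uv).astype(float); f=200/np.tan(np.radians(c['fovy']/2))
    d=np.c_[(uv[:,0]-c['cx'])/f,-(uv[:,1]-c['cy'])/f,-np.ones(len(uv))]
    return R.from_quat(c['rotation']).apply(d)
def cast(c,uv,z):
    d=rays(c,uv); return c['xyz']+d*((z-c['xyz'][2])/d[:,2])[:,None]
def mask(im,lo,hi,s=1):
    m=cv2.inRange(cv2.cvtColor(im,cv2.COLOR_RGB2HSV),np.array(lo),np.array(hi)); return m
def blobs(m,amin=8):
    n,l,st,ce=cv2.connectedComponentsWithStats(m); return sorted([(int(st[i,4]),ce[i].round(1),i) for i in range(1,n) if st[i,4]>=amin],key=lambda a:-a[0])[:5],l
C=dict(green=((50,120,80),(70,255,255)),red=((175,170,90),(180,255,255)),red2=((0,200,90),(4,255,255)),orange=((5,170,120),(14,255,255)),blue=((105,150,60),(125,255,255)),yellow=((20,150,120),(32,255,255)))
E
python3 - <<'E'
from h import *
for n in("scene","top"):
    im=cv2.imread(f"pics/{n}0.png")[...,::-1].copy(); c=get_calibration(n)
    for k,(lo,hi) in C.items():
        b,_=blobs(mask(im,lo,hi)); 
        z={'green':.016,'red':.016,'red2':.016,'orange':.042,'blue':.055,'yellow':.121}[k]
        print(n,k,[(a,p,cast(c,p,z)[0].round(3)[:2]) for a,p,_ in b])
im=cv2.imread("pics/top0.png")
a=cv2.resize(im[130:290,180:390],None,fx=3.8,fy=3.7,interpolation=cv2.INTER_CUBIC)
cv2.imwrite("pics/topcrop.png",a[:600,:800])
E
```

```text
scene green [(25, array([351.2, 216.7]), array([0.631, 0.079]))]
scene red []
scene red2 [(15, array([291.3, 202.5]), array([ 0.582, -0.09 ]))]
scene orange [(1453, array([330.8, 188. ]), array([0.54 , 0.018]))]
scene blue [(828, array([437.7, 204.1]), array([0.607, 0.306]))]
scene yellow [(127, array([444.5, 182. ]), array([0.598, 0.314]))]
top green [(19, array([293.6, 203.3]), array([0.632, 0.08 ]))]
top red []
top red2 []
top orange [(2265, array([315. , 236.3]), array([0.534, 0.014]))]
top blue [(416, array([211.1, 223.8]), array([0.56 , 0.309])), (390, array([595.6,   1.9]), array([ 1.288, -0.836])), (73, array([497. ,   0.5]), array([ 1.283, -0.53 ])), (45, array([526.8,   0.9]), array([ 1.285, -0.623])), (10, array([447.5,   0. ]), array([ 1.28 , -0.376]))]
top yellow [(1396, array([363.9,  30.1]), array([ 1.129, -0.11 ])), (1391, array([205.8,  25.6]), array([1.129, 0.349])), (1358, array([47.8, 21.1]), array([1.129, 0.808])), (1340, array([522.2,  34.6]), array([ 1.129, -0.567])), (69, array([203. , 219.8]), array([0.563, 0.315]))]
```

View pics/topcrop.png

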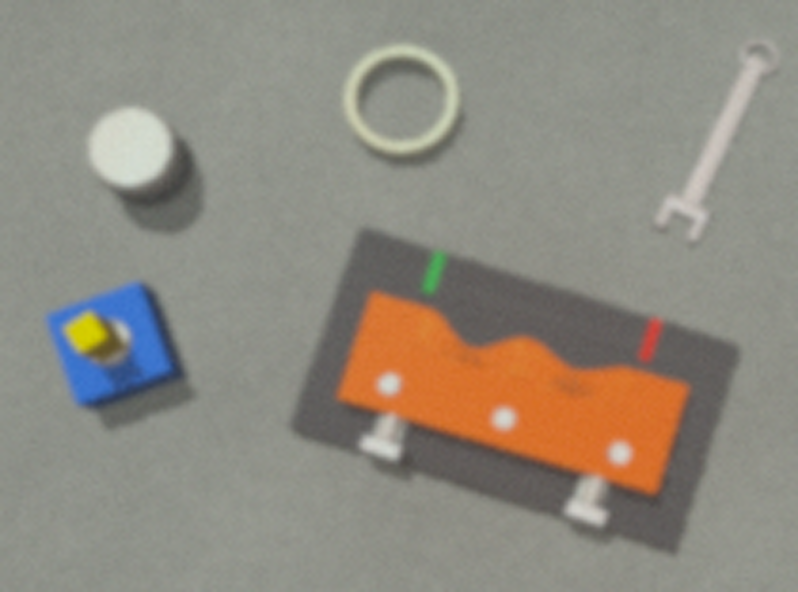

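```bash
cat >> h.py <<'E'
def to(p,yaw=None,s=None):
    """units for a call from the measured pose to TCP p, tool down, tool-x at yaw"""
    s=s or telemetry.read_state(); q=R.from_quat(s['eef_rot'])
    t=q.inv().apply(np.array(p)-s['ee_pos'])/.04
    rv=np.zeros(3)
    if yaw is not None:
        T=R.from_matrix(np.array([[np.cos(yaw),np.sin(yaw),0],[np.sin(yaw),-np.cos(yaw),0],[0,0,-1]]).T)
        rv=np.degrees((q.inv()*T).as_rotvec())/5
    print('turn',rv.round(2),'shift',t.round(3)); return rv,t
E
python3 - <<'E'
from h import *
im=cv2.imread("pics/top0.png")[...,::-1].copy(); c=get_calibration('top')
m=mask(im,(0,0,0),(180,255,95)); m[:180]=0;m[285:]=0;m[:,:250]=0;m[:,385:]=0
m2=mask(im,(0,120,100),(20,255,255)); m2[:180]=0;m2[285:]=0;m2[:,:250]=0;m2[:,385:]=0
b,l=blobs(m|m2); print(b[:2]); cn=np.argwhere(l==b[0][2])[:,::-1].astype(np.float32)
w=cast(c,cn,.015)[:,:2].astype(np.float32)
q=cv2.minAreaRect(w); print('base rect',q)
# marks: red looser
mr=cv2.inRange(im,np.array((110,0,0)),np.array((255,70,70))); mr[:,:340]=0; mr[250:]=0
print([(a,p,cast(c,p,.016)[0].round(4)) for a,p,_ in blobs(mr)[0]])
mg=mask(im,*C['blue']);b,l=blobs(mg);pts=np.argwhere(l==b[0][2])[:,::-1].astype(np.float32)
print('stand',cv2.minAreaRect(cast(c,pts,.055)[:,:2].astype(np.float32)))
cs=get_calibration('scene')
# handle centre across two views
ca,d1=c['xyz'],rays(c,(203,219.8))[0]; cb,d2=cs['xyz'],rays(cs,(444.5,182.))[0]
t=np.linalg.lstsq(np.c_[d1,-d2],cb-ca,rcond=None)[0]; print('grip',ca+t[0]*d1,cb+t[1]*d2)
s=telemetry.read_state(); w=get_calibration('wrist'); q=R.from_quat(s['eef_rot'])
print('wristcam in tool',q.inv().apply(w['xyz']-s['ee_pos']),(q.inv()*R.from_quat(w['rotation'])).as_matrix().round(2))
to((.54,.29,.245),-.28)
E
```

```text
[(3055, array([314.4, 239.7]), 19), (41, array([350.7, 221.7]), 47)]
base rect ((0.520576536655426, 0.020625829696655273), (0.2994430661201477, 0.12938807904720306), 74.63949584960938)
[]
stand ((0.5626659393310547, 0.3149060904979706), (0.07358149439096451, 0.07390670478343964), 22.783424377441406)
grip [0.56559257 0.32113049 0.09829535] [0.56571906 0.32262855 0.09871959]
wristcam in tool [ 7.69550124e-02  1.28265912e-04 -1.39406175e-01] [[-0.    0.96  0.28]
 [ 1.    0.   -0.  ]
 [-0.    0.28 -0.96]]
turn [-0.01  0.01  7.92] shift [ 1.5272e+01 -1.6873e+01 -8.0000e-03]
```

Emit:
{"api": "drive_tool", "payload": {
  "series": [0,0,1,1,-1,0,1,0,0,2,2,-2,0,1,0,0,3,2.8,-2.9,0,1,0,0,4,3.5,-3.8,0,1,0,0,5,4.2,-4.6,0,1,0,0,6,4.9,-5.4,0,1,0,0,7,5.6,-6.2,0,1,0,0,7.9,6.3,-7,0,1,0,0,7.9,7,-7.8,0,1,0,0,7.9,7.8,-8.6,0,1]
}}

```text
time: 0.93
ee_pos: [0.382, -0.1762, 0.2444]
eef_rot: [0.99, -0.139, -0.0, 0.0]
ft_force: [1.3, -0.5, 0.2]
width: 0.087
grip_force: 0.0
```

```bash
python3 -c "
from h import *
s=telemetry.read_state();print(s['joint_positions'].round(2),s['ee_pos'],s['time'])
to((.5645,.318,.245),-.28)"
```

```text
[ 0.73 -0.11 -0.38  1.94 -0.04  1.3  -1.48] [ 0.38203167 -0.17617276  0.24444449] 0.9333
turn [0.01 0.   0.01] shift [  0.977 -13.133  -0.021]
```

Emit:
{"api": "drive_tool", "payload": {
  "series": [0,0,-1.2,0.1,-1,0,1,0,0,-2.4,0.2,-2,0,1,0,0,-3.6,0.3,-3,0,1,0,0,-4.8,0.4,-4,0,1,0,0,-6,0.5,-5,0,1,0,0,-7.2,0.6,-6,0,1,0,0,-8.4,0.7,-7,0,1,0,0,-9.6,0.7,-8,0,1,0,0,-10.8,0.8,-9,0,1,0,0,-12,0.9,-10,0,1]
}}

```text
time: 1.77
ee_pos: [0.5271, 0.1982, 0.2444]
eef_rot: [0.926, 0.377, 0.0, 0.0]
ft_force: [1.0, -1.0, 0.7]
width: 0.087
grip_force: 0.0
```

```bash
python3 -c "
from h import *
s=telemetry.read_state();print(s['joint_positions'].round(2),s['ee_pos'],s['time'])
to((.5645,.318,.245),1.3)"
```

```text
[ 0.22  0.29 -0.79  1.6   0.21  1.35 -1.39] [0.52712021 0.19818578 0.2444034 ] 1.7667
turn [ 0.    0.   -6.04] shift [ 2.761 -1.491 -0.015]
```

Emit:
{"api": "drive_tool", "payload": {
  "series": [0,0,-1.2,0.7,-0.4,0,1,0,0,-2.4,1.4,-0.8,0,1,0,0,-3.6,2,-1.1,0,1,0,0,-4.8,2.5,-1.4,0,1,0,0,-6,2.76,-1.5,0,1,0,0,-6,2.76,-1.5,0,1,0,0,-6,2.76,-1.5,0,1]
}}

```text
time: 2.35
ee_pos: [0.5642, 0.3165, 0.2438]
eef_rot: [0.799, 0.601, -0.001, -0.0]
ft_force: [-0.3, -1.1, -0.3]
width: 0.0871
grip_force: 0.0
```

```bash
python3 -c "
from h import *
s=telemetry.read_state();print(s['joint_positions'].round(2),s['ee_pos'],s['time'],s['ft_force'])
c=get_calibration('wrist');im=camera('wrist');cv2.imwrite('pics/w1.png',im[...,::-1])
for k in('yellow','blue'):
    b,l=blobs(mask(im,*C[k]));print(k,b[:2])
    p=np.argwhere(l==b[0][2])[:,::-1]
    q=cv2.minAreaRect(cast(c,p,.121 if k=='yellow' else .055)[:,:2].astype(np.float32));print(q)
"
```

```text
[ 0.02  0.52 -0.86  1.36  0.39  1.44 -1.11] [0.56418892 0.31648538 0.24377214] 2.35 [-0.27973742 -1.05189209 -0.25579608]
yellow [(618, array([315.2, 194.6]), 1)]
((0.5636281967163086, 0.31782519817352295), (0.023619964718818665, 0.023136429488658905), 35.81193161010742)
blue [(2830, array([315.3, 172.4]), 1)]
((0.5632904171943665, 0.3174077272415161), (0.07391563802957535, 0.07358415424823761), 22.742725372314453)
```

View pics/w1.png

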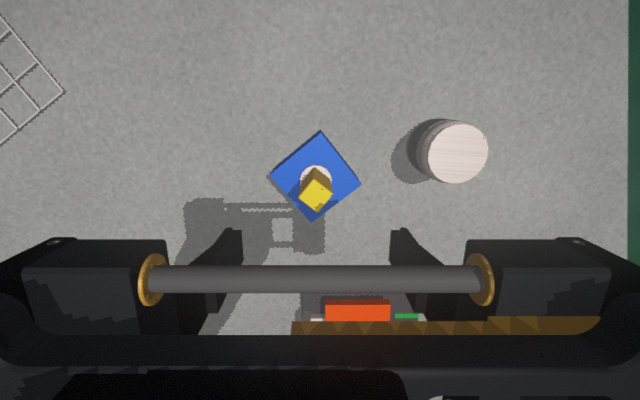

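```bash
python3 -c "
from h import *
to((.5635,.3177,.094),np.radians(125.8))"
```

```text
turn [-1.00e-02  1.00e-02 -1.04e+01] shift [ 0.047 -0.036  3.751]
```

Emit:
{"api": "drive_tool", "payload": {
  "series": [0,0,-1.3,0,0,0.3,1,0,0,-2.6,0,0,0.6,1,0,0,-3.9,0,0,0.9,1,0,0,-5.2,0.05,-0.04,1.2,1,0,0,-6.5,0.05,-0.04,1.5,1,0,0,-7.8,0.05,-0.04,1.8,1,0,0,-9.1,0.05,-0.04,2,1,0,0,-10.4,0.05,-0.04,2,1,0,0,-10.4,0.05,-0.04,2,1]
}}

```text
time: 3.15
ee_pos: [0.5637, 0.3167, 0.164]
eef_rot: [0.453, 0.891, -0.001, 0.0]
ft_force: [-0.1, 0.1, 0.5]
width: 0.0874
grip_force: 0.0
```

```bash
python3 -c "
from h import *
s=telemetry.read_state();print(s['joint_positions'].round(2),s['ft_force'])
c=get_calibration('wrist');im=camera('wrist')
for k in('yellow','blue'):
    b,l=blobs(mask(im,*C[k]));print(k,b[:2])
    p=np.argwhere(l==b[0][2])[:,::-1]
    q=cv2.minAreaRect(cast(c,p,.121 if k=='yellow' else .055)[:,:2].astype(np.float32));print(q)
to((.5635,.3177,.094),np.radians(125.8))"
```

```text
[ 0.11  0.64 -1.    1.46  0.54  1.34 -0.3 ] [-0.13990882  0.13193483  0.54436874]
yellow [(1145, array([316. , 228.7]), 1)]
((0.5625044107437134, 0.31770700216293335), (0.022603705525398254, 0.02343662455677986), 35.163177490234375)
blue [(4581, array([316.1, 191.6]), 1)]
((0.5627824664115906, 0.3171754479408264), (0.07308367639780045, 0.0736653208732605), 22.67430877685547)
turn [-0.01  0.01 -0.01] shift [0.016 0.002 1.762]
```

Emit:
{"api": "drive_tool", "payload": {
  "series": [0,0,0,0.02,0,0.6,1,0,0,0,0.02,0,1.1,1,0,0,0,0.02,0,1.5,1,0,0,0,0.02,0,1.74,1,0,0,0,0.02,0,1.74,1,0,0,0,0.02,0,1.74,-1,0,0,0,0.02,0,1.74,-1,0,0,0,0.02,0,1.74,-1,0,0,0,0.02,0,1.74,-1,0,0,0,0.02,0,1.74,-1],
  "grip_force": 45
}}

```text
time: 4.03
ee_pos: [0.5633, 0.3195, 0.0956]
eef_rot: [0.454, 0.891, 0.0, 0.0]
ft_force: [0.2, 0.4, 0.3]
width: 0.0615
grip_force: 0.0
```

Emit:
{"api": "drive_tool", "payload": {
  "series": [0,0,0,0,0,0,-1,0,0,0,0,0,0,-1,0,0,0,0,0,0,-1,0,0,0,0,0,0,-1,0,0,0,0,0,0,-1,0,0,0,0,0,0,-1,0,0,0,0,0,0,-1,0,0,0,0,0,0,-1]
}}

```text
time: 4.7
ee_pos: [0.563, 0.3193, 0.0949]
eef_rot: [0.454, 0.891, -0.0, 0.0]
ft_force: [-0.1, -0.1, -0.3]
width: 0.0237
grip_force: 45.0
```

```bash
python3 -c "
from h import *
s=telemetry.read_state();print(s)"
```

```text
{'time': 4.7, 'joint_positions': array([ 0.08411773,  0.70241068, -0.960133  ,  1.52283303,  0.59615789,
        1.23095191, -0.33804176]), 'joint_vel': array([-1.49542577e-03, -4.25188959e-04,  3.36300219e-04, -8.84704577e-05,
       -4.81040891e-05,  1.65594284e-04,  1.89235176e-03]), 'joint_torque': array([-4.75531840e-02, -6.63490105e+01, -2.02221769e+01, -3.13082600e+01,
       -4.69199417e-02, -6.03570300e-02, -1.32561676e-03]), 'ee_pos': array([0.56302261, 0.31933327, 0.09490804]), 'eef_rot': array([ 4.53679876e-01,  8.91164725e-01, -5.34382167e-05,  1.73649874e-05]), 'ft_force': array([-0.05621332, -0.09833142, -0.3055804 ]), 'torque': array([-0.0483259 , -0.04271546, -0.02399394]), 'grip_force': 44.991292180493474, 'width': 0.023655186173421976}
```

```bash
cat > fix.py <<'E'
from h import *
c=get_calibration('top')
g=cast(c,(293.6,203.3),.016)[0]; rd=cast(c,(350.7,221.7),.016)[0]
v=(g-rd)[:2]; yaw=np.arctan2(-v[0],v[1]); ax=np.array([np.cos(yaw),np.sin(yaw)]); ay=np.array([-ax[1],ax[0]])
org=(g[:2]+rd[:2])/2-.067*ax
def tof(p): d=np.asarray(p)[...,:2]-org; return np.stack([d@ax,d@ay],-1)
def tow(x,y): return org+x*ax+y*ay
E
python3 - <<'E'
from fix import *
print(g,rd,np.linalg.norm(v),yaw,org)
for n in('top','scene'):
    cc=get_calibration(n); im=cv2.imread(f"pics/{n}0.png")[...,::-1].copy()
    b,l=blobs(mask(im,(3,150,130),(16,255,255))); 
    lab=[i for a,p,i in b if 250<p[0]<390][0]
    pts=np.argwhere(l==lab)[:,::-1]; f=tof(cast(cc,pts,.042))*1000
    print(n,[(y,round(f[abs(f[:,1]-y)<3][:,0].max(),1)) for y in range(-120,125,10) if (abs(f[:,1]-y)<3).any()],f[:,1].min(),f[:,1].max())
p=tow(.085,.106);to((p[0],p[1],.165))
print(p)
E
```

```text
[0.63185988 0.08020136 0.016     ] [ 0.58231014 -0.08901304  0.016     ] 0.1763198467431595 -0.284858795795759 [0.54278502 0.01442263]
top [(-120, np.float64(37.0)), (-110, np.float64(37.1)), (-100, np.float64(37.2)), (-90, np.float64(37.2)), (-80, np.float64(36.4)), (-70, np.float64(36.5)), (-60, np.float64(30.3)), (-50, np.float64(26.7)), (-40, np.float64(23.2)), (-30, np.float64(26.0)), (-20, np.float64(30.6)), (-10, np.float64(34.4)), (0, np.float64(36.3)), (10, np.float64(34.5)), (20, np.float64(28.2)), (30, np.float64(19.2)), (40, np.float64(15.7)), (50, np.float64(17.6)), (60, np.float64(25.9)), (70, np.float64(32.3)), (80, np.float64(35.2)), (90, np.float64(35.2)), (100, np.float64(34.4)), (110, np.float64(34.5)), (120, np.float64(34.6))] -126.01068270688523 123.91292621819201
scene [(-120, np.float64(38.1)), (-110, np.float64(39.5)), (-100, np.float64(36.4)), (-90, np.float64(37.8)), (-80, np.float64(38.2)), (-70, np.float64(35.1)), (-60, np.float64(31.1)), (-50, np.float64(27.0)), (-40, np.float64(23.0)), (-30, np.float64(27.9)), (-20, np.float64(30.3)), (-10, np.float64(36.0)), (0, np.float64(37.4)), (10, np.float64(34.4)), (20, np.float64(25.1)), (30, np.float64(22.1)), (40, np.float64(18.1)), (50, np.float64(18.5)), (60, np.float64(24.3)), (70, np.float64(34.3)), (80, np.float64(35.7)), (90, np.float64(37.0)), (100, np.float64(34.1)), (110, np.float64(34.4)), (120, np.float64(35.8))] -126.681357928394 124.73856823688719
turn [0. 0. 0.] shift [-5.931 -1.498 -1.752]
[0.65414796 0.09226411]
```

Emit:
{"api": "drive_tool", "payload": {
  "series": [0,0,0,0,0,-0.3,-1,0,0,0,0,0,-0.8,-1,0,0,0,0,0,-1.3,-1,0,0,0,0,0,-1.75,-1,0,0,0,0,0,-1.75,-1]
}}

```text
time: 5.12
ee_pos: [0.5641, 0.3208, 0.1696]
eef_rot: [0.454, 0.891, 0.002, 0.001]
ft_force: [-0.8, 0.5, -1.1]
width: 0.0239
grip_force: 45.0
```

```bash
python3 - <<'E'
from fix import *
p=tow(.062,.107);to((p[0],p[1],.165),np.pi/2+yaw);print(p, telemetry.read_state()['ft_force'])
E
```

```text
turn [ 0.06 -0.02 10.47] shift [-5.473 -1.873  0.107]
[0.63235585 0.09968731] [-0.82823968  0.45621847 -1.05955962]
```

Emit:
{"api": "drive_tool", "payload": {
  "series": [0,0,0.5,-0.2,-0.1,0.1,-1,0,0,1.5,-0.8,-0.3,0.1,-1,0,0,2.7,-1.5,-0.5,0.1,-1,0,0,3.9,-2.2,-0.75,0.1,-1,0,0,5.1,-2.9,-1,0.1,-1,0,0,6.3,-3.6,-1.23,0.1,-1,0,0,7.5,-4.3,-1.47,0.1,-1,0,0,8.7,-4.9,-1.68,0.1,-1,0,0,9.8,-5.3,-1.81,0.1,-1,0,0,10.47,-5.47,-1.87,0.1,-1],
  "grip_force": 60
}}

```text
time: 5.95
ee_pos: [0.6321, 0.0943, 0.1605]
eef_rot: [0.803, 0.596, -0.001, 0.001]
ft_force: [0.1, -0.1, -1.9]
width: 0.0239
grip_force: 60.0
```

Emit:
{"api": "drive_tool", "payload": {
  "series": [0,0,0,0,0,0,-1,0,0,0,0,0,0,-1,0,0,0,0,0,0,-1,0,0,0,0,0,0,-1]
}}

```text
time: 6.28
ee_pos: [0.6308, 0.0999, 0.161]
eef_rot: [0.799, 0.601, 0.0, -0.0]
ft_force: [0.6, -0.3, -1.6]
width: 0.0237
grip_force: 60.0
```

```bash
cat >> fix.py <<'E'
Y=np.pi/2+yaw
def st():
    s=telemetry.read_state(); f=tof(s['ee_pos'])*1000
    F=s['ft_force'][:2]; print('t %.2f tcp fx %.1f fy %.1f z %.1f  Fx %.2f Fy %.2f Fz %.2f'%(s['time'],*f,s['ee_pos'][2]*1e3,F@ax,F@ay,s['ft_force'][2])); return s
E
python3 - <<'E'
from fix import *
s=st(); print(s['joint_positions'].round(2),s['grip_force'])
p=tow(.062,.107);to((p[0],p[1],.1125),Y)
cc=get_calibration('wrist');cv2.imwrite('pics/w2.png',camera('wrist')[...,::-1])
cv2.imwrite('pics/s2.png',cv2.resize(camera('scene')[...,::-1][140:260,250:470],None,fx=3.5,fy=3.5,interpolation=cv2.INTER_CUBIC))
E
```

```text
t 6.28 tcp fx 60.4 fy 106.8 z 161.0  Fx 0.69 Fy -0.14 Fz -1.62
[ 0.36  0.55 -0.81  1.49  0.4   1.28 -0.78] 59.991326881572604
turn [-0.   -0.01  0.04] shift [0.004 0.039 1.212]
```

View pics/s2.png

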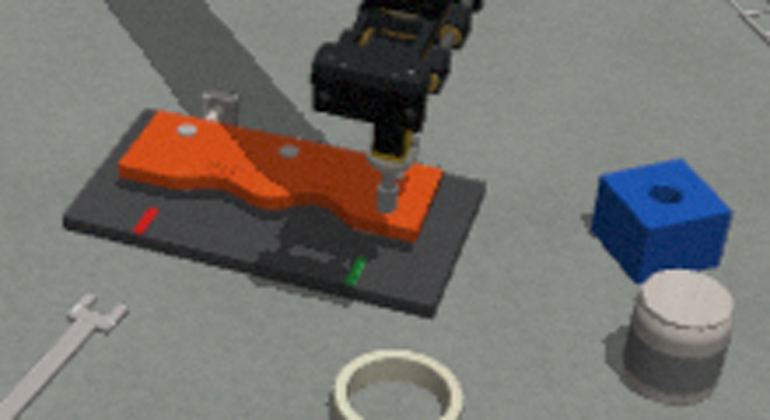

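Emit:
{"api": "drive_tool", "payload": {
  "series": [0,0,0,0,0,0.4,-1,0,0,0,0,0,0.8,-1,0,0,0,0,0,1.2,-1,0,0,0,0,0,1.2,-1,0,0,0,0,0,1.2,-1]
}}

```text
time: 6.8
ee_pos: [0.6308, 0.0988, 0.1126]
eef_rot: [0.8, 0.6, -0.001, -0.0]
ft_force: [-0.7, 0.5, -0.6]
width: 0.0238
grip_force: 60.0
```

```bash
python3 - <<'E'
from fix import *
s=st()
from scipy.spatial.transform import Rotation as R
cs=get_calibration('scene');f=200/np.tan(np.radians(cs['fovy']/2))
p=np.r_[tow(.0604,.1053),.0861]; q=R.from_quat(cs['rotation']).inv().apply(p-cs['xyz']); print('expected roller px',cs['cx']+f*q[0]/-q[2],cs['cy']-f*q[1]/-q[2])
print(s['ft_force'])
E
```

```text
t 6.80 tcp fx 60.7 fy 105.7 z 112.6  Fx -0.80 Fy 0.25 Fz -0.62
expected roller px 360.2857305801249 196.0933726650169
[-0.69609301  0.46335537 -0.6225925 ]
```

Emit:
{"api": "drive_tool", "payload": {
  "series": [0,0,0,0,-0.1,0,-1,0,0,0,0,-0.2,0,-1,0,0,0,0,-0.3,0,-1,0,0,0,0,-0.38,0,-1,0,0,0,0,-0.43,0,-1,0,0,0,0,-0.47,0,-1,0,0,0,0,-0.49,0,-1,0,0,0,0,-0.49,0,-1,0,0,0,0,-0.49,0,-1]
}}

```text
time: 7.55
ee_pos: [0.6129, 0.1037, 0.1132]
eef_rot: [0.8, 0.599, 0.0, 0.0]
ft_force: [2.4, 0.4, 0.4]
width: 0.0239
grip_force: 60.0
```

```bash
python3 - <<'E'
from fix import *
import time
for i in range(6):
    st(); camera('top')
E
```

```text
t 7.55 tcp fx 42.2 fy 105.4 z 113.2  Fx 2.18 Fy 1.01 Fz 0.43
t 7.60 tcp fx 42.2 fy 105.4 z 113.1  Fx 1.59 Fy 0.70 Fz -1.23
t 7.65 tcp fx 42.1 fy 105.4 z 113.1  Fx 2.40 Fy 0.60 Fz -0.21
t 7.70 tcp fx 42.1 fy 105.4 z 113.0  Fx 1.03 Fy -0.07 Fz -0.30
t 7.75 tcp fx 42.0 fy 105.5 z 113.0  Fx 1.52 Fy 0.10 Fz 0.73
t 7.80 tcp fx 42.0 fy 105.4 z 113.0  Fx 1.44 Fy -0.77 Fz -0.74
```

Emit:
{"api": "drive_tool", "payload": {
  "series": [0,0,0,0,-0.03,0,-1,0,0,0,0,-0.05,0,-1,0,0,0,0,-0.06,0,-1,0,0,0,0,-0.06,0,-1,0,0,0,0,-0.06,0,-1]
}}

```text
time: 8.27
ee_pos: [0.6105, 0.1044, 0.1131]
eef_rot: [0.8, 0.6, 0.0, 0.0]
ft_force: [5.0, -1.3, 0.1]
width: 0.0234
grip_force: 60.0
```

```bash
cat > tr.py <<'E'
import sys
from fix import *
def locus(dx,th,OFF=-1.5):
    y=np.linspace(-140,140,4001); A=np.where((y>0)&(y<80),10,np.where((y<0)&(y>-80),6.5,0.))
    x=45+dx-A*(1-np.cos(2*np.pi*y/80)); t=np.gradient(x,y); n=np.c_[np.ones_like(y),-t]/np.hypot(1,t)[:,None]
    c=np.c_[x,y]+8*n; M=np.array([[1,-th],[th,1]]); c=c@M.T; return lambda q:np.interp(q+OFF,c[:,1],c[:,0])
def run(D,push=3.5,dx=-8.7,th=.012,n=7,k=4):
    L=locus(dx,th); F=[]
    for i in range(k):
        s=telemetry.read_state();F.append(np.r_[s['ft_force'][:2]@ax,s['ft_force'][:2]@ay,tof(s['ee_pos'])*1000])
        if i<k-1: camera('top')
    s=st(); F=np.array(F); fx,fy=F[-1,2:]; q=(R.from_quat(s['eef_rot'])).as_matrix()[2]
    print('Fx mean %.2f Fy %.2f -> push by force %.2f, by model %.2f'%(*F[:,:2].mean(0),F[:,0].mean()/1.5,L(fy)-fx),'tool z-row',q.round(4))
    ys=np.linspace(0,D,n+1)[1:]
    for d in ys:
        print('sx %.3f sy %.3f   (y %.0f)'%(-d/40,(L(fy-d)-push-fx)/40,fy-d))
E
python3 -c "
from tr import *
run(22)"
```

```text
t 8.42 tcp fx 39.6 fy 105.4 z 113.0  Fx 5.56 Fy -0.22 Fz -0.72
Fx mean 5.32 Fy -0.08 -> push by force 3.55, by model 3.47 tool z-row [ 0.e+00  5.e-04 -1.e+00]
sx -0.079 sy 0.000   (y 102)
sx -0.157 sy 0.001   (y 99)
sx -0.236 sy 0.002   (y 96)
sx -0.314 sy 0.003   (y 93)
sx -0.393 sy 0.004   (y 90)
sx -0.471 sy 0.005   (y 87)
sx -0.550 sy 0.006   (y 83)
```

Emit:
{"api": "drive_tool", "payload": {
  "series": [0,0,0,-0.08,0,0,-1,0,0,0,-0.16,0.001,0,-1,0,0,0,-0.24,0.002,0,-1,0,0,0,-0.32,0.003,0,-1,0,0,0,-0.4,0.004,0,-1,0,0,0,-0.47,0.005,0,-1,0,0,0,-0.55,0.006,0,-1,0,0,0,-0.55,0.006,0,-1,0,0,0,-0.55,0.006,0,-1]
}}

```text
time: 9.17
ee_pos: [0.6044, 0.0829, 0.113]
eef_rot: [0.8, 0.599, 0.0, 0.0]
ft_force: [5.3, -2.2, -0.6]
width: 0.0236
grip_force: 60.0
```

```bash
python3 -c "
from tr import *
run(18)"
```

```text
t 9.32 tcp fx 39.9 fy 83.3 z 113.0  Fx 5.00 Fy -0.96 Fz 0.37
Fx mean 5.23 Fy -1.10 -> push by force 3.49, by model 3.47 tool z-row [-2.e-04  5.e-04 -1.e+00]
sx -0.064 sy -0.001   (y 81)
sx -0.129 sy -0.007   (y 78)
sx -0.193 sy -0.020   (y 76)
sx -0.257 sy -0.039   (y 73)
sx -0.321 sy -0.066   (y 70)
sx -0.386 sy -0.098   (y 68)
sx -0.450 sy -0.136   (y 65)
```

Emit:
{"api": "drive_tool", "payload": {
  "series": [0,0,0,-0.064,-0.001,0,-1,0,0,0,-0.129,-0.007,0,-1,0,0,0,-0.193,-0.02,0,-1,0,0,0,-0.257,-0.039,0,-1,0,0,0,-0.321,-0.066,0,-1,0,0,0,-0.386,-0.098,0,-1,0,0,0,-0.45,-0.136,0,-1,0,0,0,-0.45,-0.136,0,-1,0,0,0,-0.45,-0.136,0,-1]
}}

```text
time: 10.07
ee_pos: [0.5939, 0.0663, 0.1129]
eef_rot: [0.801, 0.599, -0.001, 0.001]
ft_force: [3.2, -3.9, -0.1]
width: 0.0235
grip_force: 60.0
```

```bash
python3 -c "
from tr import *
run(14)"
```

```text
t 10.22 tcp fx 34.5 fy 64.3 z 112.9  Fx 4.18 Fy -2.54 Fz 0.13
Fx mean 4.30 Fy -2.85 -> push by force 2.87, by model 2.81 tool z-row [-1.7e-03  2.0e-04 -1.0e+00]
sx -0.050 sy -0.051   (y 62)
sx -0.100 sy -0.088   (y 60)
sx -0.150 sy -0.125   (y 58)
sx -0.200 sy -0.164   (y 56)
sx -0.250 sy -0.202   (y 54)
sx -0.300 sy -0.238   (y 52)
sx -0.350 sy -0.272   (y 50)
```

Emit:
{"api": "drive_tool", "payload": {
  "series": [0,0,0,-0.05,-0.051,0,-1,0,0,0,-0.1,-0.09,0,-1,0,0,0,-0.15,-0.128,0,-1,0,0,0,-0.2,-0.167,0,-1,0,0,0,-0.25,-0.205,0,-1,0,0,0,-0.3,-0.24,0,-1,0,0,0,-0.35,-0.274,0,-1,0,0,0,-0.35,-0.274,0,-1,0,0,0,-0.35,-0.274,0,-1]
}}

```text
time: 10.97
ee_pos: [0.5796, 0.0557, 0.1129]
eef_rot: [0.801, 0.599, -0.001, 0.001]
ft_force: [4.9, -5.2, -0.6]
width: 0.0236
grip_force: 60.0
```

```bash
python3 -c "
from tr import *
run(14)"
```

```text
t 11.12 tcp fx 23.8 fy 50.1 z 112.9  Fx 5.21 Fy -4.01 Fz -0.25
Fx mean 5.62 Fy -3.76 -> push by force 3.75, by model 3.19 tool z-row [-1.9e-03  6.0e-04 -1.0e+00]
sx -0.050 sy -0.038   (y 48)
sx -0.100 sy -0.062   (y 46)
sx -0.150 sy -0.079   (y 44)
sx -0.200 sy -0.086   (y 42)
sx -0.250 sy -0.081   (y 40)
sx -0.300 sy -0.065   (y 38)
sx -0.350 sy -0.041   (y 36)
```

Emit:
{"api": "drive_tool", "payload": {
  "series": [0,0,0,-0.05,-0.034,0,-1,0,0,0,-0.1,-0.058,0,-1,0,0,0,-0.15,-0.075,0,-1,0,0,0,-0.2,-0.083,0,-1,0,0,0,-0.25,-0.08,0,-1,0,0,0,-0.3,-0.065,0,-1,0,0,0,-0.35,-0.041,0,-1,0,0,0,-0.35,-0.041,0,-1,0,0,0,-0.35,-0.041,0,-1]
}}

```text
time: 11.87
ee_pos: [0.5742, 0.0448, 0.1131]
eef_rot: [0.8, 0.6, 0.001, -0.0]
ft_force: [4.9, -0.1, -1.3]
width: 0.0237
grip_force: 60.0
```

```bash
python3 -c "
from tr import *
run(14)"
```

```text
t 12.02 tcp fx 21.5 fy 38.1 z 113.1  Fx 4.74 Fy 1.45 Fz -1.57
Fx mean 4.95 Fy 1.41 -> push by force 3.30, by model 3.09 tool z-row [ 9.e-04  4.e-04 -1.e+00]
sx -0.050 sy 0.014   (y 36)
sx -0.100 sy 0.044   (y 34)
sx -0.150 sy 0.078   (y 32)
sx -0.200 sy 0.116   (y 30)
sx -0.250 sy 0.156   (y 28)
sx -0.300 sy 0.196   (y 26)
sx -0.350 sy 0.236   (y 24)
```

Emit:
{"api": "drive_tool", "payload": {
  "series": [0,0,0,-0.055,0.014,0,-1,0,0,0,-0.11,0.044,0,-1,0,0,0,-0.165,0.078,0,-1,0,0,0,-0.22,0.116,0,-1,0,0,0,-0.27,0.156,0,-1,0,0,0,-0.325,0.196,0,-1,0,0,0,-0.375,0.236,0,-1,0,0,0,-0.375,0.236,0,-1,0,0,0,-0.375,0.236,0,-1]
}}

```text
time: 12.77
ee_pos: [0.5792, 0.0286, 0.1131]
eef_rot: [0.8, 0.6, 0.001, -0.0]
ft_force: [4.9, 1.1, -2.4]
width: 0.0235
grip_force: 60.0
```

```bash
python3 -c "
from tr import *
run(16)"
```

```text
t 12.92 tcp fx 30.8 fy 23.9 z 113.1  Fx 4.28 Fy 3.56 Fz -1.60
Fx mean 4.39 Fy 3.24 -> push by force 2.92, by model 3.78 tool z-row [ 2.e-03  3.e-04 -1.e+00]
sx -0.057 sy 0.051   (y 22)
sx -0.114 sy 0.092   (y 19)
sx -0.171 sy 0.129   (y 17)
sx -0.229 sy 0.162   (y 15)
sx -0.286 sy 0.189   (y 12)
sx -0.343 sy 0.212   (y 10)
sx -0.400 sy 0.229   (y 8)
```

Emit:
{"api": "drive_tool", "payload": {
  "series": [0,0,0,-0.057,0.043,0,-1,0,0,0,-0.114,0.084,0,-1,0,0,0,-0.171,0.121,0,-1,0,0,0,-0.229,0.154,0,-1,0,0,0,-0.286,0.182,0,-1,0,0,0,-0.343,0.206,0,-1,0,0,0,-0.4,0.225,0,-1,0,0,0,-0.4,0.225,0,-1,0,0,0,-0.4,0.225,0,-1]
}}

```text
time: 13.67
ee_pos: [0.5833, 0.0097, 0.1131]
eef_rot: [0.8, 0.6, 0.0, 0.0]
ft_force: [5.6, -1.6, -1.7]
width: 0.0239
grip_force: 60.0
```

```bash
python3 -c "
from tr import *
run(18)"
```

```text
t 13.82 tcp fx 40.2 fy 6.9 z 113.1  Fx 5.63 Fy 0.67 Fz -1.44
Fx mean 5.64 Fy 0.62 -> push by force 3.76, by model 3.57 tool z-row [ 7.e-04  7.e-04 -1.e+00]
sx -0.064 sy 0.012   (y 4)
sx -0.129 sy 0.016   (y 2)
sx -0.193 sy 0.013   (y -1)
sx -0.257 sy 0.006   (y -3)
sx -0.321 sy -0.006   (y -6)
sx -0.386 sy -0.022   (y -8)
sx -0.450 sy -0.043   (y -11)
```

Emit:
{"api": "drive_tool", "payload": {
  "series": [0,0,0,-0.064,0.012,0,-1,0,0,0,-0.129,0.016,0,-1,0,0,0,-0.193,0.013,0,-1,0,0,0,-0.257,0.006,0,-1,0,0,0,-0.321,-0.006,0,-1,0,0,0,-0.386,-0.022,0,-1,0,0,0,-0.45,-0.045,0,-1,0,0,0,-0.45,-0.045,0,-1,0,0,0,-0.45,-0.045,0,-1]
}}

```text
time: 14.57
ee_pos: [0.5764, -0.0081, 0.1131]
eef_rot: [0.8, 0.599, -0.0, 0.001]
ft_force: [5.0, -4.3, -0.5]
width: 0.0237
grip_force: 60.0
```

```bash
python3 -c "
from tr import *
run(16)"
```

```text
t 14.72 tcp fx 38.6 fy -12.1 z 113.1  Fx 4.69 Fy -2.72 Fz -0.80
Fx mean 5.11 Fy -2.52 -> push by force 3.41, by model 2.97 tool z-row [-7.e-04  8.e-04 -1.e+00]
sx -0.057 sy -0.036   (y -14)
sx -0.114 sy -0.061   (y -17)
sx -0.171 sy -0.088   (y -19)
sx -0.229 sy -0.116   (y -21)
sx -0.286 sy -0.145   (y -23)
sx -0.343 sy -0.172   (y -26)
sx -0.400 sy -0.198   (y -28)
```

Emit:
{"api": "drive_tool", "payload": {
  "series": [0,0,0,-0.057,-0.032,0,-1,0,0,0,-0.114,-0.058,0,-1,0,0,0,-0.171,-0.085,0,-1,0,0,0,-0.229,-0.113,0,-1,0,0,0,-0.286,-0.143,0,-1,0,0,0,-0.343,-0.17,0,-1,0,0,0,-0.4,-0.197,0,-1,0,0,0,-0.4,-0.197,0,-1,0,0,0,-0.4,-0.197,0,-1]
}}

```text
time: 15.47
ee_pos: [0.5644, -0.0216, 0.1131]
eef_rot: [0.801, 0.599, -0.0, 0.001]
ft_force: [5.2, -4.9, -1.3]
width: 0.0236
grip_force: 60.0
```

```bash
python3 -c "
from tr import *
run(16)"
```

```text
t 15.62 tcp fx 30.9 fy -28.4 z 113.1  Fx 6.21 Fy -3.15 Fz -0.42
Fx mean 6.42 Fy -3.25 -> push by force 4.28, by model 3.15 tool z-row [-0.001   0.0011 -1.    ]
sx -0.057 sy -0.031   (y -31)
sx -0.114 sy -0.049   (y -33)
sx -0.171 sy -0.061   (y -35)
sx -0.229 sy -0.066   (y -38)
sx -0.286 sy -0.063   (y -40)
sx -0.343 sy -0.053   (y -42)
sx -0.400 sy -0.037   (y -44)
```

Emit:
{"api": "drive_tool", "payload": {
  "series": [0,0,0,-0.057,-0.02,0,-1,0,0,0,-0.114,-0.036,0,-1,0,0,0,-0.171,-0.047,0,-1,0,0,0,-0.229,-0.053,0,-1,0,0,0,-0.286,-0.052,0,-1,0,0,0,-0.343,-0.045,0,-1,0,0,0,-0.4,-0.031,0,-1,0,0,0,-0.4,-0.031,0,-1,0,0,0,-0.4,-0.031,0,-1]
}}

```text
time: 16.37
ee_pos: [0.5588, -0.0351, 0.1131]
eef_rot: [0.8, 0.6, 0.001, 0.0]
ft_force: [4.5, -0.8, -1.1]
width: 0.0239
grip_force: 60.0
```

```bash
python3 -c "
from tr import *
run(16)"
```

```text
t 16.52 tcp fx 29.3 fy -42.9 z 113.1  Fx 5.17 Fy 1.48 Fz -1.64
Fx mean 5.01 Fy 0.93 -> push by force 3.34, by model 3.19 tool z-row [ 9.e-04  8.e-04 -1.e+00]
sx -0.057 sy 0.011   (y -45)
sx -0.114 sy 0.034   (y -47)
sx -0.171 sy 0.060   (y -50)
sx -0.229 sy 0.089   (y -52)
sx -0.286 sy 0.119   (y -54)
sx -0.343 sy 0.149   (y -57)
sx -0.400 sy 0.178   (y -59)
```

Emit:
{"api": "drive_tool", "payload": {
  "series": [0,0,0,-0.06,0.01,0,-1,0,0,0,-0.12,0.032,0,-1,0,0,0,-0.18,0.057,0,-1,0,0,0,-0.24,0.086,0,-1,0,0,0,-0.3,0.116,0,-1,0,0,0,-0.36,0.146,0,-1,0,0,0,-0.42,0.175,0,-1,0,0,0,-0.42,0.175,0,-1,0,0,0,-0.42,0.175,0,-1]
}}

```text
time: 17.27
ee_pos: [0.561, -0.0526, 0.1132]
eef_rot: [0.8, 0.6, 0.001, -0.0]
ft_force: [5.4, 0.9, -0.8]
width: 0.0235
grip_force: 60.0
```

```bash
python3 -c "
from tr import *
run(18)"
```

```text
t 17.42 tcp fx 36.3 fy -59.0 z 113.2  Fx 5.40 Fy 2.05 Fz -2.66
Fx mean 5.40 Fy 2.07 -> push by force 3.60, by model 3.72 tool z-row [ 1.8e-03  9.0e-04 -1.0e+00]
sx -0.064 sy 0.036   (y -62)
sx -0.129 sy 0.064   (y -64)
sx -0.193 sy 0.087   (y -67)
sx -0.257 sy 0.107   (y -69)
sx -0.321 sy 0.122   (y -72)
sx -0.386 sy 0.132   (y -74)
sx -0.450 sy 0.137   (y -77)
```

Emit:
{"api": "drive_tool", "payload": {
  "series": [0,0,0,-0.064,0.034,0,-1,0,0,0,-0.129,0.062,0,-1,0,0,0,-0.193,0.086,0,-1,0,0,0,-0.257,0.106,0,-1,0,0,0,-0.321,0.121,0,-1,0,0,0,-0.386,0.131,0,-1,0,0,0,-0.45,0.136,0,-1,0,0,0,-0.45,0.136,0,-1,0,0,0,-0.45,0.136,0,-1]
}}

```text
time: 18.17
ee_pos: [0.5611, -0.0722, 0.1132]
eef_rot: [0.8, 0.6, 0.001, 0.0]
ft_force: [5.7, -2.1, -1.6]
width: 0.0235
grip_force: 60.0
```

```bash
python3 -c "
from tr import *
run(28)"
```

```text
t 18.32 tcp fx 41.9 fy -77.9 z 113.2  Fx 5.89 Fy -0.45 Fz -1.01
Fx mean 6.03 Fy -0.38 -> push by force 4.02, by model 3.34 tool z-row [ 6.0e-04  1.1e-03 -1.0e+00]
sx -0.100 sy -0.003   (y -82)
sx -0.200 sy -0.002   (y -86)
sx -0.300 sy -0.000   (y -90)
sx -0.400 sy 0.001   (y -94)
sx -0.500 sy 0.002   (y -98)
sx -0.600 sy 0.003   (y -102)
sx -0.700 sy 0.004   (y -106)
```

Emit:
{"api": "drive_tool", "payload": {
  "series": [0,0,0,-0.09,0.002,0,-1,0,0,0,-0.18,0.004,0,-1,0,0,0,-0.27,0.006,0,-1,0,0,0,-0.36,0.008,0,-1,0,0,0,-0.45,0.009,0,-1,0,0,0,-0.54,0.01,0,-1,0,0,0,-0.63,0.011,0,-1,0,0,0,-0.72,0.012,0,-1,0,0,0,-0.72,0.012,0,-1,0,0,0,-0.72,0.012,0,-1]
}}

```text
time: 19.15
ee_pos: [0.5535, -0.1001, 0.1132]
eef_rot: [0.8, 0.6, 0.001, 0.0]
ft_force: [5.1, -2.7, -0.5]
width: 0.0237
grip_force: 60.0
```

```bash
python3 -c "
from tr import *
run(4)"
```

```text
t 19.30 tcp fx 42.4 fy -106.7 z 113.2  Fx 6.09 Fy -0.16 Fz -0.48
Fx mean 5.72 Fy -0.18 -> push by force 3.82, by model 3.18 tool z-row [ 7.0e-04  1.1e-03 -1.0e+00]
sx -0.014 sy -0.008   (y -107)
sx -0.029 sy -0.008   (y -108)
sx -0.043 sy -0.008   (y -108)
sx -0.057 sy -0.007   (y -109)
sx -0.071 sy -0.007   (y -110)
sx -0.086 sy -0.007   (y -110)
sx -0.100 sy -0.007   (y -111)
```

Emit:
{"api": "drive_tool", "payload": {
  "series": [0,0,0,0,0.15,0,-1,0,0,0,0,0.35,0,-1,0,0,0,0,0.5,-0.1,-1,0,0,0,0,0.5,-0.5,-1,0,0,0,0,0.5,-0.9,-1,0,0,0,0,0.5,-1.2,-1,0,0,0,0,0.5,-1.4,-1,0,0,0,0,0.5,-1.4,-1]
}}

```text
time: 19.97
ee_pos: [0.573, -0.1058, 0.1706]
eef_rot: [0.8, 0.6, 0.001, 0.001]
ft_force: [0.3, -0.6, -1.7]
width: 0.0237
grip_force: 60.0
```

```bash
python3 - <<'E'
from fix import *
s=st(); S=np.array([.563,.3175])
a=R.from_quat(s['eef_rot']); off=a.apply([-.0015,0,0])[:2]; print(off)
p=S-off; to((p[0],p[1],.169),Y)
E
```

```text
t 19.97 tcp fx 62.8 fy -106.8 z 170.6  Fx 0.47 Fy -0.53 Fz -1.73
[-0.00042131 -0.00143962]
turn [ 0.02 -0.    0.  ] shift [10.123 -3.213  0.035]
```

Emit:
{"api": "drive_tool", "payload": {
  "series": [0,0,0,0.5,-0.16,0,-1,0,0,0,1.3,-0.41,0,-1,0,0,0,2.2,-0.7,0,-1,0,0,0,3.1,-0.98,0,-1,0,0,0,4,-1.27,0,-1,0,0,0,4.9,-1.55,0,-1,0,0,0,5.8,-1.84,0,-1,0,0,0,6.6,-2.1,0,-1,0,0,0,7.4,-2.35,0,-1,0,0,0,8.1,-2.57,0,-1]
}}

```text
time: 20.8
ee_pos: [0.5636, 0.2363, 0.1681]
eef_rot: [0.8, 0.6, -0.0, -0.0]
ft_force: [0.6, -0.4, -1.8]
width: 0.0238
grip_force: 60.0
```

```bash
python3 - <<'E'
from fix import *
s=st();print(s['joint_positions'].round(2)); p=(.5634,.3189); to((p[0],p[1],.169),Y)
E
```

```text
t 20.80 tcp fx -42.3 fy 218.8 z 168.1  Fx 0.73 Fy -0.21 Fz -1.80
[ 0.19  0.5  -0.88  1.56  0.4   1.27 -1.03]
turn [-0.01  0.01  0.01] shift [ 1.982 -0.584 -0.022]
```

Emit:
{"api": "drive_tool", "payload": {
  "series": [0,0,0,0.7,-0.22,0,-1,0,0,0,1.3,-0.41,0,-1,0,0,0,1.7,-0.54,0,-1,0,0,0,2.01,-0.63,0,-1,0,0,0,2.01,-0.63,0,-1,0,0,0,2.01,-0.63,0,-1,0,0,0,2.01,-0.63,0,-1]
}}

```text
time: 21.38
ee_pos: [0.5632, 0.317, 0.1683]
eef_rot: [0.801, 0.599, -0.001, 0.0]
ft_force: [-0.7, -0.1, -1.3]
width: 0.0238
grip_force: 60.0
```

```bash
python3 - <<'E'
from fix import *
s=st(); p=(.5634,.3189); to((p[0],p[1],.169),Y)
cs=get_calibration('scene');im=camera('scene');t=camera('top')
a=cv2.resize(im[130:260,380:520],None,fx=4,fy=4,interpolation=cv2.INTER_CUBIC)[...,::-1]
cv2.imwrite('pics/s3.png',a)
f=200/np.tan(np.radians(cs['fovy']/2))
for z in(.0861,.0961,.04):
    q=R.from_quat(cs['rotation']).inv().apply(np.array([.563,.3175,z])-cs['xyz']);u=np.array([cs['cx']-f*q[0]/q[2],cs['cy']+f*q[1]/q[2]]);print(z,(u-[380,130])*4)
E
```

```text
t 21.38 tcp fx -65.4 fy 296.1 z 168.3  Fx -0.65 Fy -0.26 Fz -1.32
turn [-0.    0.02 -0.01] shift [ 0.048 -0.009 -0.018]
0.0861 [246.27861462 220.65769163]
0.0961 [248.9082714  208.51538006]
0.04 [234.49402333 275.07246547]
```

View pics/s3.png

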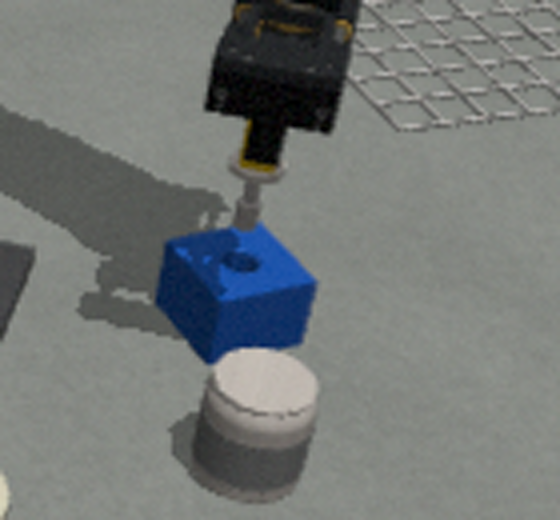

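Emit:
{"api": "drive_tool", "payload": {
  "series": [0,0,0,0.03,0,0.2,-1,0,0,0,0.03,0,0.5,-1,0,0,0,0.03,0,0.8,-1,0,0,0,0.03,0,1.1,-1,0,0,0,0.03,0,1.4,-1,0,0,0,0.03,0,1.6,-1,0,0,0,0.03,0,1.75,-1,0,0,0,0.03,0,1.82,-1,0,0,0,0.03,0,1.82,-1,0,0,0,0.03,0,1.82,-1]
}}

```text
time: 22.32
ee_pos: [0.5634, 0.3197, 0.0965]
eef_rot: [0.8, 0.6, 0.0, 0.0]
ft_force: [0.4, 0.8, -0.6]
width: 0.0239
grip_force: 60.0
```

```bash
python3 - <<'E'
from fix import *
st();camera('top');st();s=telemetry.read_state();print(s['ee_pos'],s['torque']);to((.5634,.3189,.095),Y)
E
```

```text
t 22.32 tcp fx -66.0 fy 298.8 z 96.5  Fx 0.18 Fy 0.86 Fz -0.64
t 22.37 tcp fx -65.9 fy 298.8 z 96.7  Fx -0.30 Fy -0.58 Fz -0.90
[0.56352939 0.3196769  0.09667234] [-0.03062735 -0.09345637 -0.02108171]
turn [ 0.01 -0.01  0.  ] shift [-0.02   0.002  0.042]
```

Lower the last bit, then release.

Emit:
{"api": "drive_tool", "payload": {
  "series": [0,0,0,-0.02,0,0.03,-1,0,0,0,-0.02,0,0.04,-1,0,0,0,-0.02,0,0.04,-1,0,0,0,-0.02,0,0.04,-0.4,0,0,0,-0.02,0,0.04,-0.2,0,0,0,-0.02,0,0.04,0.1,0,0,0,-0.02,0,0.04,0.5,0,0,0,-0.02,0,0.04,1,0,0,0,-0.02,0,0.04,1,0,0,0,-0.02,0,0.04,1]
}}

```text
time: 23.2
ee_pos: [0.5631, 0.3187, 0.0945]
eef_rot: [0.8, 0.6, 0.0, 0.0]
ft_force: [-0.4, 0.0, -0.3]
width: 0.0583
grip_force: 0.0
```

Emit:
{"api": "drive_tool", "payload": {
  "series": [0,0,0,0,0,0,1,0,0,0,0,0,0,1,0,0,0,0,0,0,1,0,0,0,0,0,0,1,0,0,0,0,0,0,1,0,0,0,0,0,0,1]
}}

```text
time: 23.7
ee_pos: [0.563, 0.3187, 0.0945]
eef_rot: [0.8, 0.6, -0.0, 0.0]
ft_force: [-0.1, 0.2, -0.8]
width: 0.0863
grip_force: 0.0
```

Emit:
{"api": "drive_tool", "payload": {
  "series": [0,0,0,0,0,-0.2,1,0,0,0,0,0,-0.7,1,0,0,0,0,0,-1.3,1,0,0,0,0,0,-2,1,0,0,0,0,0,-2.7,1,0,0,0,0,0,-3.4,1,0,0,0,0,0,-3.75,1,0,0,0,0,0,-3.75,1,0,0,0,0,0,-3.75,1,0,0,0,0,0,-3.75,1]
}}

```text
time: 24.53
ee_pos: [0.5628, 0.3183, 0.2434]
eef_rot: [0.8, 0.6, -0.001, 0.0]
ft_force: [-0.2, 0.8, -0.6]
width: 0.0869
grip_force: 0.0
```

```bash
python3 - <<'E'
from fix import *
s=st()
c=get_calibration('wrist');im=camera('wrist');cv2.imwrite('pics/w4.png',im[...,::-1])
for k in('yellow','blue'):
    b,l=blobs(mask(im,*C[k]));p=np.argwhere(l==b[0][2])[:,::-1]
    print(k,b[0][0],cv2.minAreaRect(cast(c,p,.121 if k=='yellow' else .055)[:,:2].astype(np.float32)))
cv2.imwrite('pics/s4.png',cv2.resize(camera('scene')[...,::-1][130:290,220:480],None,fx=3,fy=3,interpolation=cv2.INTER_CUBIC))
E
```

```text
t 24.53 tcp fx -66.2 fy 297.2 z 243.4  Fx -0.37 Fy 0.69 Fz -0.61
yellow 613 ((0.5622639060020447, 0.31732529401779175), (0.02279689908027649, 0.02208070084452629), 73.68303680419922)
blue 2830 ((0.563225507736206, 0.3174150288105011), (0.07389328628778458, 0.07356998324394226), 22.688488006591797)
```

View pics/s4.png

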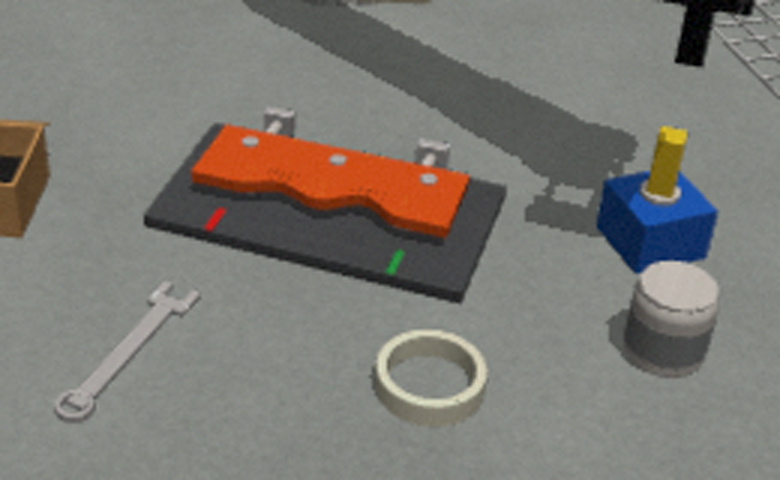

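The stylus stands upright with its flange on the stand (crop px 665,190), about 1 mm off the stand's axis. The plate has sprung back and the bystanders have not moved, so I am handing in.

```bash
python3 -c "
from bench import r
print(r.close_job())"
```

```text
the job is handed in; nothing more can be done
None
```

The job is handed in: the roller ran the whole edge from outside the green mark to past the red mark at about 4–6.5 N (readings between moves), and the stylus is back upright in its stand, about 1 mm off the axis, with the other things where they were; no verdict was shown.

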